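# Find the heavy side of a forge-blower rotor and hold it down

### The arm

A 6-joint arm with a two-finger parallel gripper is mounted at the origin on the work surface. World frame = base frame: x ahead of the robot, y to its left, z up, the work surface at z = 0. Lengths are in mm, angles in rad, forces in N, time in s.
With the tool pointing down it reaches from about 375 to 975 mm from the base axis. Payload 3.8 kg.
Tool frame: the origin (TCP) lies midway between the tips of the shut fingers; the grasp point (between the pads) lies 19 mm behind it (manip.grip_point_offset is the distance from the TCP to the grasp point, in mm); z points along the fingers, y is the direction in which the jaws open and shut (so a half turn about z gives the same grasp; the last joint's range is limited). The gripper opens to 85 mm and grips with 20 to 120 N. Pads are 22 mm wide; open, the fingers measure 114 mm over their backs; the gripper's body (76 mm by 85 mm) begins 54 mm behind the grasp point. The pads swing forward as they close: fully open they stand 13 mm farther back than shut.
Start: joints at [-1.328, 0.264, 1.604, -0, 1.274, -0.037], TCP at [186.405, -648.746, 231.28] pointing down, gripper open.
Joint ranges: [-2.63, 2.63], [-0.94, 2.18], [0.31, 2.57], [-1.31, 4.45], [0, 2.66], [-2.55, 2.55]. Speed limits (rad/s): [2.57, 2.57, 3.14, 3.14, 3.14, 3.14].

### API

Orientations are given as a 3x3 rotation matrix whose columns are the frame's x, y, z axes.
In Python, from plant import manip gives the robot as it stands.
- The arm moves only by the shell command python3 -m pendant 'ROWS'. ROWS is JSON, a list of rows, each a list of 3 entries, a list of its own where there are three numbers: the shift along the world's x, y, z scaled (see below), then the turn, a rotation vector about the world's x, y, z scaled (see below), then the opening, from -1 (shut) to 1 (fully open). A call has 1 to 10 rows; each row is the pose to reach, as a shift and turn from the pose measured when the call began, turning the shorter way round; what a row does not reach only later rows make up. The controller multiplies each number of a shift by 100 mm and each number of a turn by 180 degrees. A row lasts 1/12 s, in which the tool goes at most 41.7 mm and 7.16 degrees, less where a joint would pass 70% of its speed; a pose out of reach is approached as far as the arm can. A call with a number of a shift or a turn outside -1 to 1 is refused whole. A call with a gripper value outside its range is refused whole. The fingers move at their own pace and stop on an object; the grip force is fixed at half the most. Time passes only in rows, so rows that repeat a pose let the fingers close. It gives the time, the measured TCP pose, the force and the opening at its end, in the units of the state.
- manip.get_obs(): the state, without advancing time (a new reading comes with each control period).
- manip.read_camera(name): name is "scene" or "top" or "wrist"; returns (picture, depth): 400x640x3 uint8, blue, green, red; 400x640 float32, mm along the optical axis (not along the pixel's ray), 0 where there is no reading.
- manip.camera_params(name): a dict with "intrinsics" (3x3 intrinsics, pixels), "T" (4x4, takes a point from camera to world coordinates). Camera axes: x right, y up, looking along -z (the intrinsics and any distortion apply to the point x, -y, -z); pixel columns grow to the right and rows downward; lengths in mm; the calibration is good to about 2 mm. A picture is of the moment at which its call begins: read the wrist's pose just before it. camera_params takes no time and is no camera call; for the wrist camera it gives the pose at the moment of the call.
- manip.finish_job(): hands the job in, once; it reports no verdict.
Trained networks look in the newest picture that a camera, given by its name, has taken for a name from the list of things; names that differ only in an ending like _2 or _b are one class to them, and where a whole thing is asked for, a point or a joint stands for the part that bears it (a point fixed in the world has none). Each returns a list of dicts, best first, with "p" (0 to 1); they miss things now and then, are a little off and sometimes report something else, mostly with a low value. They report only what shows in the picture. A call takes as long as a camera call.
- manip.regions_of(camera, label): "mask" (400x640 bool, what is visible of it) and "at" ([column, row] in pixels, amid what is visible of it).
- manip.pinpoint(camera, label): "at" ([column, row] in pixels: a listed point, or the origin of a listed thing).
The state is a dict: "time_s": time; "joint_pos": joint angles; "joint_velocities": joint speeds; "joint_efforts": joint torques, N m; "tcp_pos": TCP position; "tcp_rot": TCP orientation; "wrist_force": force on the tool from outside, world axes, zero at the start; "wrist_torque": the same for the moment, N m; "gripper_width": finger opening in mm.
Only numpy, scipy, OpenCV 4.12 (cv2) and the standard library are available. Lean on these libraries where they do the work, as an engineer would, in place of code of your own. Each camera call takes 0.05 s, during which the arm holds its last target. There are 200 camera calls.

### The job

The blower rotor on the green balancing stand has a heavy side that cannot be seen. Take its red crank handle, turn the rotor through one full turn (either way round), feeling where it resists and where it helps, then bring the heavy side straight down and finish still holding the handle there, rotor at rest, so that the top can be marked for a trim weight. Leave the other things on the bench alone.

Things in the scene. Friction and masses are not known exactly. Their poses are not given: they have to be found in the camera images.
- stand: green balancing stand fixed to the bench, base 170 x 150 x 18 mm; origin on the bench top under the post; z up; its x axis is the direction of the level axle, which runs 170 mm above the bench straight over the origin. Drum and handle are on the +x side of the post.
- axle (a point): point on the axle line at the drum's front face, 62 mm along the stand's x from its origin, 170 mm above the bench. The drum: dark steel, 178 mm over its twelve alike ribs, 32 mm thick. A lead lump of about 0.45 kg is cast in unseen, 50 mm from the axle, at any angle to the handle (new every time); it turns the rotor with up to 0.22 N m (0.19 to 0.26). The rest is balanced.
- handle (a point): middle of the red crank handle: a round sleeve 20 mm in diameter, 100 mm long, with 28 mm collars at its ends, parallel to the axle, 55 mm off it, middle 65 mm in front of the drum's face. It spins freely on its pin, so fingers pinching it from above, one either side, can carry it right round its 55 mm circle without turning the hand.
- rotor (a joint): turn of the rotor, rad; 0 = handle straight above the axle, growing right-handed about the stand's x (handle goes from the top to the stand's -y side); counts on past full turns; starts within 0.8 of 0. Bearing drag about 0.28 N m either way, just over what the weight can turn, so it stays where left: turning takes 1 to 10 N at the handle, more while the heavy side rises.
- hammer: bystander: hammer lying on the bench, about 300 mm long; leave it alone
- blade: bystander: dark forged blade blank lying flat, about 260 x 52 x 6 mm; leave it alone
- spanner: bystander: steel spanner lying flat; leave it alone
- square: bystander: try square lying flat, steel blade 200 mm, wooden stock 120 mm, 12 mm high; leave it alone
- oil_can: bystander: blue can, 64 mm wide, 110 mm high; leave it alone
- collar: bystander: steel ring, 60 mm wide, 22 mm high; leave it alone

How it is judged (in metres and radians):
On the way:
1. the rotor has been turned about one full turn from its start (joint beyond 5.4 rad either way) ((value of joint rotor above 5.4 rad or value of joint rotor below -5.4 rad)).
At the end, for the whole second after the job is handed in: The rotor is at rest with its hidden heavy side within 0.3 rad (17 degrees) of straight down below the axle, and the fingers still grip the crank handle (contact force over 1.5 N) (angle between lump's own z axis and vertical below 0.3 rad and velocity of joint rotor between -0.1 and 0.1 rad/s and contact force between the fingers and rotor above 1.5 N); the arm keeps its last pose, push and grip.
It fails at once if a bystander on the bench is moved by more than 20 mm (distance of any of hammer, blade, spanner, square, oil_can, collar from where it was at the start of the episode above 0.02 m).
It also fails if it takes over 61 s, if anything falls off the work surface, if the arm or the gripper's body presses on something with over 40 N, if the wrist force passes 120 N, or if a joint passes its speed limit or range.

## Working session

There is one attempt and no reset: what is moved stays moved. The work goes in short steps, Python scripts to look and compute and a shell command to move; the robot and the scene stay as the last step left them, time stands still between calls to the robot, and variables do not carry over. Pictures are saved under pics/ and viewed, about 8 in all and at most 12, crops included, and the job is handed in when it is done.

```bash
mkdir -p pics; cat > h.py <<'E'
import numpy as np, cv2
from plant import manip
def world(cam,u,v,d,P=None):
    P=P or manip.camera_params(cam);K=np.array(P["intrinsics"]);T=np.array(P["T"])
    x=(u-K[0,2])/K[0,0]*d;y=(v-K[1,2])/K[1,1]*d
    return (T@np.array([x,-y,-d,1]))[:3]
E
python3 - <<'E'
from h import *
ims=[]
for c in ["scene","top"]:
    im,d=manip.read_camera(c);np.save(f"pics/{c}_d.npy",d);ims.append(im)
    cv2.imwrite(f"pics/{c}.png",im)
    for l in ["stand","axle","handle"]:
        for r in manip.pinpoint(c,l)[:1]:
            u,v=r["at"];dd=d[int(v),int(u)]
            print(c,l,r["p"],u,v,dd,world(c,u,v,dd).round(0))
    for l in ["handle"]:
        for r in manip.regions_of(c,l)[:2]:print(c,l,'reg',r["p"],r["at"],r["mask"].sum())
    print(manip.camera_params(c))
cv2.imwrite("pics/both1.png",cv2.resize(np.vstack(ims),(480,600)))
o=manip.get_obs();print(o)
E
```

```text
scene stand 0.64 384.1 261.5 1054.5741 [480. 169.  18.]
scene axle 0.66 369.3 222.2 918.2094 [511. 123. 190.]
scene handle 0.67 345.4 195.5 911.02856 [508.  55. 231.]
scene handle reg 0.93 [373.8, 212.2] 1756
{'intrinsics': array([[414.36082727,   0.        , 319.77357209],
       [  0.        , 414.36082727, 205.80308794],
       [  0.        ,   0.        ,   1.        ]]), 'T': array([[-5.85221096e-01, -6.43230791e-01,  4.93731119e-01,
         1.00570403e+03],
       [ 8.10833560e-01, -4.70270919e-01,  3.48416705e-01,
         3.37029066e+02],
       [ 8.07503455e-03,  6.04234567e-01,  7.96765575e-01,
         9.42248710e+02],
       [ 0.00000000e+00,  0.00000000e+00,  0.00000000e+00,
         1.00000000e+00]])}
top stand 0.6 273.9 214.5 1126.0916 [462. 149. 197.]
top axle 0.6 286.1 201.2 1135.362 [503. 115. 192.]
top handle 0.6 306.9 200.5 1099.3591 [503.  51. 228.]
top handle reg 0.84 [283.9, 201.8] 953
top handle reg 0.64 [275.9, 210.8] 2529
{'intrinsics': array([[380.76068869,   0.        , 324.48501719],
       [  0.        , 380.76068869, 194.62295871],
       [  0.        
[... 496 characters left out ...]
367593e+00, -3.68933137e-02]), 'joint_velocities': array([ 0.0009931 , -0.00098019, -0.00217014, -0.00053156,  0.0001163 ,
        0.00055849]), 'joint_efforts': array([-3.78575505e-04, -5.14408457e+01, -3.67236221e+01, -1.02724903e-04,
        2.50601966e-03,  4.08715800e-05]), 'tcp_pos': array([ 186.36771722, -648.73289404,  231.26078436]), 'tcp_rot': array([[ 9.61124445e-01,  2.76115558e-01, -1.67855442e-05],
       [ 2.76115558e-01, -9.61124445e-01,  1.99840929e-05],
       [-1.06150779e-05, -2.38419501e-05, -1.00000000e+00]]), 'wrist_force': array([-0.28489383, -0.3778635 ,  0.27628563]), 'wrist_torque': array([-0.04142201,  0.00203819, -0.00381333]), 'gripper_width': 85.19166256557523}
```

View pics/scene.png

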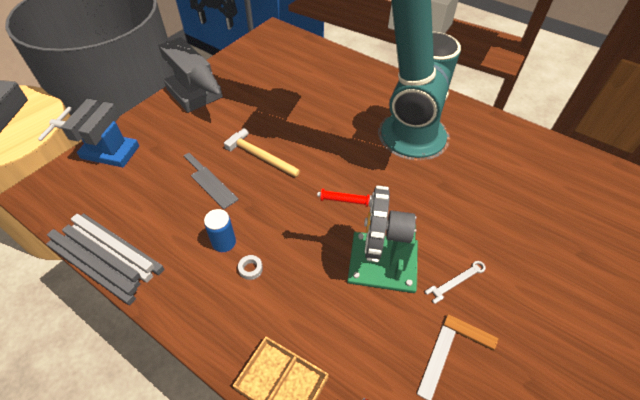

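View pics/top.png

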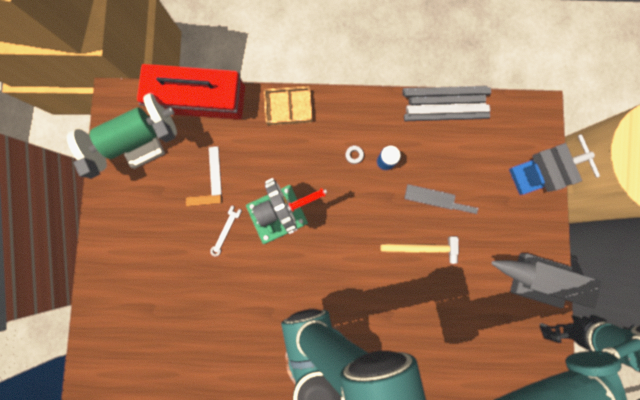

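The scene view shows the red handle from about (318,194) to (370,200), running from the drum in the world -y, +x direction. In the top view it runs from (291,207) to (325,192). Next I fit the handle axis and the stand from the depth data.

```bash
cat > fit.py <<'E'
from h import *
def cloud(c,im,d,m):
    P=manip.camera_params(c);v,u=np.nonzero(m&(d>0));return np.array([world(c,a,b,d[b,a],P) for a,b in zip(u,v)])
E
python3 - <<'E'
from fit import *
for c,box in [("scene",(300,180,400,220)),("top",(280,180,340,215))]:
    im=cv2.imread(f"pics/{c}.png");d=np.load(f"pics/{c}_d.npy")
    b,g,r=[im[...,i].astype(int) for i in range(3)]
    B=np.zeros(b.shape,bool);B[box[1]:box[3],box[0]:box[2]]=1
    m=(r>120)&(g<60)&(b<60)&B
    p=cloud(c,im,d,m);p=p[(p[:,2]>130)]
    med=np.median(p,0);q=p-med;k=np.linalg.norm(q,axis=1)<90;p=p[k]
    cen=p.mean(0);w=np.linalg.svd(p-cen)[2][0];w*=-np.sign(w[1]);t=(p-cen)@w
    print(c,len(p),"cen",cen.round(1),"dir",w.round(3),"ang",np.arctan2(w[1],w[0]).round(3),"ends",(cen+w*t.min()).round(0),(cen+w*t.max()).round(0))
    # green base
    B[:]=0
    if c=="scene":B[225:300,335:430]=1
    else:B[175:250,240:310]=1
    m=(g>r+25)&(g>b+15)&B
    p=cloud(c,im,d,m);p=p[(p[:,2]>8)&(p[:,2]<30)]
    rect=cv2.minAreaRect(p[:,:2].astype(np.float32));print(" base",len(p),rect)
E
```

```text
scene 419 cen [512.   53.9 227.5] dir [ 0.45  -0.893  0.001] ang -1.104 ends [488. 101. 227.] [536.   7. 228.]
 base 2137 ((476.6787109375, 165.5372314453125), (149.99488830566406, 167.48306274414062), 26.6496524810791)
top 225 cen [506.6  51.8 228. ] dir [ 0.451 -0.893 -0.013] ang -1.103 ends [484.  97. 229.] [529.   7. 227.]
 base 762 ((474.76690673828125, 166.13531494140625), (148.78390502929688, 167.17974853515625), 26.858266830444336)
```

```bash

python3 -m pendant '[[[0.2,0.2,0.8],[0,0,0],1],[[0.2,0.2,0.8],[0,0,0],1],[[0.2,0.2,0.8],[0,0,0],1]]'
for i in 1 2 3 4 5 6 7; do python3 -m pendant '[[[0.4,0.95,0],[0,0,0.08],1],[[0.4,0.95,0],[0,0,0.08],1],[[0.4,0.95,0],[0,0,0.08],1],[[0.4,0.95,0],[0,0,0.08],1]]' | tail -3; done
python3 - <<'E'
from h import *
o=manip.get_obs();print(o["time_s"],o["tcp_pos"],o["tcp_rot"],o["wrist_force"],o["joint_pos"])
R=o["tcp_rot"];print("yaw y",np.arctan2(R[1,1],R[0,1]),"want 0.468")
print("shift",np.array([508,53,300])-o["tcp_pos"])
E
```

```text
time_s: 0.75
tcp_pos: [208.9, -630.9, 321.0]
tcp_rot: [[0.961, 0.277, 0.005], [0.277, -0.961, -0.012], [0.001, 0.013, -1.0]]
wrist_force: [0.8, -0.7, 2.2]
gripper_width: 85.3
tcp_rot: [[0.86, 0.51, 0.01], [0.51, -0.86, -0.011], [0.003, 0.015, -1.0]]
wrist_force: [0.2, -0.0, 0.2]
gripper_width: 85.5
tcp_rot: [[0.704, 0.71, 0.014], [0.71, -0.704, -0.008], [0.004, 0.016, -1.0]]
wrist_force: [-0.0, -0.2, -0.4]
gripper_width: 85.4
tcp_rot: [[0.503, 0.864, 0.017], [0.864, -0.503, -0.004], [0.005, 0.017, -1.0]]
wrist_force: [-0.2, -0.6, 0.4]
gripper_width: 85.4
tcp_rot: [[0.27, 0.963, 0.019], [0.963, -0.27, 0.0], [0.005, 0.018, -1.0]]
wrist_force: [0.2, -0.2, -0.7]
gripper_width: 85.5
tcp_rot: [[0.02, 1.0, 0.019], [1.0, -0.02, 0.005], [0.006, 0.019, -1.0]]
wrist_force: [0.0, 0.2, -0.1]
gripper_width: 85.3
tcp_rot: [[-0.231, 0.973, 0.018], [0.973, 0.23, 0.01], [0.006, 0.02, -1.0]]
wrist_force: [0.3, -0.8, -0.2]
gripper_width: 85.6
tcp_rot: [[-0.466, 0.885, 0.016], [0.885, 0.466, 0.015], [0.006, 0.021, -1.0]]
wrist_force: [0.9, 0.3, -0.9]
gripper_width: 85.2
3.0833 [499.87196907  46.24657617 323.94155768] [[-0.466098    0.88459636  0.0155542 ]
 [ 0.88471521  0.46590472  0.01455329]
 [ 0.00562701  0.0205443  -0.99977311]] [ 0.85059994  0.27126304 -0.90611136] [ 0.03289835 -0.12479669  1.84963149  0.01423966  1.40074802 -0.4542249 ]
yaw y 0.4847679652480256 want 0.468
shift [  8.12803093   6.75342383 -23.94155768]
```

```bash

python3 -m pendant '[[[0.08,0.07,-0.3],[0,0,-0.005],1],[[0.08,0.07,-0.3],[0,0,-0.005],1],[[0.08,0.07,-0.3],[0,0,-0.005],1],[[0.08,0.07,-0.3],[0,0,-0.005],1]]'
python3 - <<'E'
from fit import *
P=manip.camera_params("wrist")
im,d=manip.read_camera("wrist");cv2.imwrite("pics/w1.png",im)
for r in manip.pinpoint("wrist","handle")[:2]:
    u,v=r["at"];print(r,world("wrist",u,v,d[int(v),int(u)],P))
b,g,r=[im[...,i].astype(int) for i in range(3)]
m=(r>110)&(g<70)&(b<70)
p=cloud("wrist",im,d,m);p=p[p[:,2]>130];cen=p.mean(0);w=np.linalg.svd(p-cen)[2][0];t=(p-cen)@w
print(len(p),cen.round(1),w.round(3),(cen+w*t.min()).round(0),(cen+w*t.max()).round(0), np.percentile(p[:,2],[50,98]))
E
```

```text
time_s: 3.42
tcp_pos: [507.8, 51.3, 294.1]
tcp_rot: [[-0.45, 0.893, 0.015], [0.893, 0.45, 0.013], [0.005, 0.019, -1.0]]
wrist_force: [-0.7, 0.2, -0.0]
gripper_width: 85.4
{'at': [318.9, 212.8], 'p': 0.93} [505.50119079  54.39295741 232.44391059]
3742 [507.7  53.3 230.1] [ 0.456 -0.89  -0.   ] [483. 101. 230.] [535.  -0. 230.] [230.08172225 235.96829001]
```

View pics/w1.png

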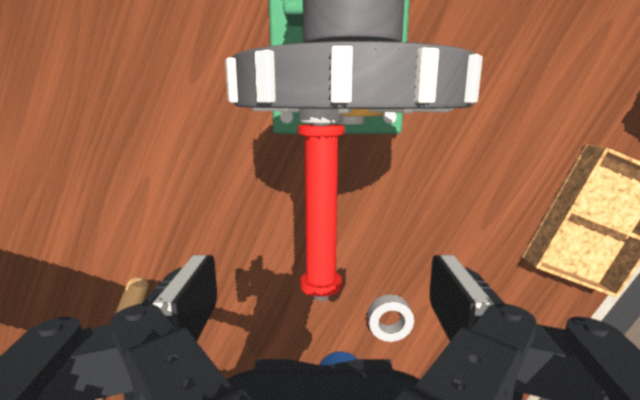

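The wrist view shows the handle centred between the open fingers, from (320,130) to (320,285). Clear to go down.

```bash

python3 -m pendant '[[[0,0.015,-0.3],[0,0,0],1],[[0,0.015,-0.6],[0,0,0],1],[[0,0.015,-0.85],[0,0,0],1],[[0,0.015,-0.92],[0,0,0],1],[[0,0.015,-0.92],[0,0,0],1],[[0,0.015,-0.92],[0,0,0],1]]'
python3 -m pendant '[[[0,0,0],[0,0,0],-1],[[0,0,0],[0,0,0],-1],[[0,0,0],[0,0,0],-1],[[0,0,0],[0,0,0],-1],[[0,0,0],[0,0,0],-1],[[0,0,0],[0,0,0],-1],[[0,0,0],[0,0,0],-1],[[0,0,0],[0,0,0],-1]]'
python3 -m pendant '[[[0,0,0],[0,0,0],-1],[[0,0,0],[0,0,0],-1]]'
```

```text
time_s: 4.02
tcp_pos: [509.0, 53.0, 204.7]
tcp_rot: [[-0.45, 0.893, 0.019], [0.893, 0.45, 0.014], [0.004, 0.023, -1.0]]
wrist_force: [0.3, 0.9, 0.8]
gripper_width: 85.5
time_s: 4.68
tcp_pos: [508.6, 52.7, 205.2]
tcp_rot: [[-0.451, 0.893, 0.018], [0.893, 0.45, 0.013], [0.003, 0.022, -1.0]]
wrist_force: [-5.3, -1.9, 5.8]
gripper_width: 17.9
time_s: 4.85
tcp_pos: [508.5, 52.6, 205.3]
tcp_rot: [[-0.45, 0.893, 0.018], [0.893, 0.45, 0.013], [0.003, 0.022, -1.0]]
wrist_force: [-2.4, -1.5, 3.8]
gripper_width: 18.1
```

```bash
cat > nx.py <<'E'
import re,sys
from h import *
from scipy.optimize import least_squares
ey=np.array([.893,.451]);B=np.array([475.7,165.8])
def log():
    t=open("log").read()
    f=lambda k:np.array([[float(x) for x in m.split(",")] for m in re.findall(k+r": \[([^\]]*)\]",t)])
    return f("tcp_pos"),f("wrist_force"),[float(x) for x in re.findall(r"time_s: ([\d.]+)",t)]
def lz(p): return np.c_[(p[:,:2]-B)@ey,p[:,2]]
P,F,T=log();L=lz(P);FL=np.c_[F[:,:2]@ey,F[:,2],F[:,:2]@np.array([.451,-.893])]
c0=np.array([float(x) for x in sys.argv[1:3]]) if len(sys.argv)>2 else np.array([0,153.])
r=least_squares(lambda c:np.r_[np.hypot(*(L-c).T)-55,(c-c0)/3],c0);c=r.x
th=np.unwrap(np.arctan2(-(L-c)[:,0],(L-c)[:,1]))
if __name__=="__main__":
    tg=np.c_[-np.cos(th),-np.sin(th)];rd=np.c_[-np.sin(th),np.cos(th)]
    ft=(FL[:,:2]*tg).sum(1);fr=(FL[:,:2]*rd).sum(1);R=np.hypot(*(L-c).T)
    print("c",c.round(1))
    for k in range(max(0,len(th)-8),len(th)):print("t%.2f th%.2f R%.1f ft%.1f fr%.1f ax%.1f"%(T[k],th[k],R[k],ft[k],fr[k],FL[k,2]))
    a=th[-1];cur=L[-1]
    for k in range(1,9):
        b=a+.26*k;q=c+55*np.array([-np.sin(b),np.cos(b)]);s=q-cur;cur=q
        print("%.2f shift"%b,(np.r_[s[0]*ey,s[1]]/100).round(3))
E
python3 -m pendant '[[[0,0,0],[0,0,0],-1]]' | tee -a log >/dev/null; python3 nx.py
```

```text
c [ -0.6 154.4]
t4.93 th0.39 R55.2 ft0.9 fr3.0 ax-0.4
0.65 shift [-0.11  -0.055 -0.073]
0.91 shift [-0.09  -0.046 -0.101]
1.17 shift [-0.064 -0.032 -0.123]
1.43 shift [-0.034 -0.017 -0.138]
1.69 shift [-0.001 -0.    -0.143]
1.95 shift [ 0.032  0.016 -0.138]
2.21 shift [ 0.063  0.032 -0.124]
2.47 shift [ 0.089  0.045 -0.102]
```

```bash

python3 -m pendant '[[[-0.03,-0.015,-0.015],[0,0,0],-1],[[-0.06,-0.03,-0.035],[0,0,0],-1],[[-0.085,-0.042,-0.053],[0,0,0],-1],[[-0.11,-0.055,-0.073],[0,0,0],-1]]' | tee -a log
python3 -m pendant '[[[-0.025,-0.012,-0.024],[0,0,0],-1],[[-0.047,-0.024,-0.049],[0,0,0],-1],[[-0.07,-0.035,-0.075],[0,0,0],-1],[[-0.09,-0.046,-0.1],[0,0,0],-1]]' | tee -a log >/dev/null
python3 nx.py
```

```text
time_s: 5.27
tcp_pos: [497.6, 47.1, 198.3]
tcp_rot: [[-0.45, 0.893, 0.019], [0.893, 0.45, 0.013], [0.003, 0.023, -1.0]]
wrist_force: [0.3, 1.6, 3.2]
gripper_width: 18.0
c [ -0.9 154.3]
t4.93 th0.39 R55.1 ft0.9 fr2.9 ax-0.4
t5.27 th0.65 R55.0 ft-2.7 fr2.0 ax-1.3
t5.60 th0.92 R55.0 ft-1.9 fr0.3 ax-0.1
1.18 shift [-0.063 -0.032 -0.124]
1.44 shift [-0.033 -0.016 -0.138]
1.70 shift [ 0.     0.    -0.143]
1.96 shift [ 0.033  0.017 -0.138]
2.22 shift [ 0.063  0.032 -0.124]
2.48 shift [ 0.09   0.045 -0.101]
2.74 shift [ 0.11   0.055 -0.072]
3.00 shift [ 0.123  0.062 -0.038]
```

Works very well, with low forces. Continuing in larger batches.

```bash

python3 -m pendant '[[[-0.018,-0.009,-0.03],[0,0,0],-1],[[-0.034,-0.017,-0.06],[0,0,0],-1],[[-0.05,-0.025,-0.09],[0,0,0],-1],[[-0.063,-0.032,-0.124],[0,0,0],-1]]' | tee -a log >/dev/null
python3 -m pendant '[[[-0.01,-0.005,-0.034],[0,0,0],-1],[[-0.019,-0.01,-0.068],[0,0,0],-1],[[-0.027,-0.013,-0.103],[0,0,0],-1],[[-0.033,-0.016,-0.138],[0,0,0],-1]]' | tee -a log >/dev/null
python3 -m pendant '[[[-0.002,-0.001,-0.036],[0,0,0],-1],[[-0.003,-0.001,-0.072],[0,0,0],-1],[[-0.002,-0.001,-0.107],[0,0,0],-1],[[0,0,-0.143],[0,0,0],-1]]' | tee -a log >/dev/null
python3 -m pendant '[[[0.006,0.003,-0.036],[0,0,0],-1],[[0.014,0.007,-0.07],[0,0,0],-1],[[0.023,0.012,-0.104],[0,0,0],-1],[[0.033,0.017,-0.138],[0,0,0],-1]]' | tee -a log >/dev/null
python3 nx.py
```

```text
c [ -0.7 154.5]
t4.93 th0.39 R55.0 ft0.9 fr3.0 ax-0.4
t5.27 th0.65 R55.0 ft-2.7 fr1.9 ax-1.3
t5.60 th0.93 R55.1 ft-1.9 fr0.3 ax-0.1
t5.93 th1.20 R55.0 ft-1.9 fr-1.6 ax-0.6
t6.27 th1.46 R55.0 ft-1.5 fr-3.3 ax-0.7
t6.60 th1.72 R55.0 ft-1.2 fr-3.3 ax-0.8
t6.93 th1.99 R54.9 ft-2.3 fr-4.2 ax-0.1
2.25 shift [ 0.066  0.033 -0.122]
2.51 shift [ 0.092  0.046 -0.099]
2.77 shift [ 0.112  0.056 -0.069]
3.03 shift [ 0.124  0.062 -0.034]
3.29 shift [0.127 0.064 0.002]
3.55 shift [0.122 0.062 0.039]
3.81 shift [0.109 0.055 0.073]
4.07 shift [0.089 0.045 0.102]
```

```bash

python3 -m pendant '[[[0.013,0.007,-0.033],[0,0,0],-1],[[0.029,0.014,-0.064],[0,0,0],-1],[[0.047,0.023,-0.094],[0,0,0],-1],[[0.066,0.033,-0.122],[0,0,0],-1]]' | tee -a log >/dev/null
python3 -m pendant '[[[0.02,0.01,-0.028],[0,0,0],-1],[[0.043,0.021,-0.054],[0,0,0],-1],[[0.067,0.033,-0.077],[0,0,0],-1],[[0.092,0.046,-0.099],[0,0,0],-1]]' | tee -a log >/dev/null
python3 -m pendant '[[[0.026,0.013,-0.02],[0,0,0],-1],[[0.054,0.027,-0.039],[0,0,0],-1],[[0.083,0.041,-0.055],[0,0,0],-1],[[0.112,0.056,-0.069],[0,0,0],-1]]' | tee -a log >/dev/null
python3 -m pendant '[[[0.03,0.015,-0.012],[0,0,0],-1],[[0.061,0.03,-0.022],[0,0,0],-1],[[0.092,0.046,-0.029],[0,0,0],-1],[[0.124,0.062,-0.034],[0,0,0],-1]]' | tee -a log >/dev/null
python3 nx.py
```

```text
c [ -0.6 154.5]
t5.93 th1.20 R55.0 ft-1.9 fr-1.6 ax-0.6
t6.27 th1.46 R55.0 ft-1.5 fr-3.3 ax-0.7
t6.60 th1.72 R55.0 ft-1.2 fr-3.3 ax-0.8
t6.93 th1.99 R54.9 ft-2.3 fr-4.2 ax-0.1
t7.27 th2.25 R54.9 ft-1.9 fr-4.5 ax-1.7
t7.60 th2.52 R54.9 ft-3.0 fr-4.9 ax-1.3
t7.93 th2.78 R55.1 ft-2.4 fr-7.1 ax-1.7
t8.27 th3.03 R55.1 ft-3.8 fr-9.2 ax-1.5
3.29 shift [0.127 0.064 0.003]
3.55 shift [0.122 0.062 0.039]
3.81 shift [0.109 0.055 0.073]
4.07 shift [0.089 0.045 0.102]
4.33 shift [0.063 0.032 0.124]
4.59 shift [0.032 0.016 0.138]
4.85 shift [-0.001 -0.     0.143]
5.11 shift [-0.033 -0.017  0.138]
```

```bash

python3 -m pendant '[[[0.032,0.016,-0.002],[0,0,0],-1],[[0.064,0.032,-0.001],[0,0,0],-1],[[0.096,0.048,0.002],[0,0,0],-1],[[0.127,0.064,0.006],[0,0,0],-1]]' | tee -a log >/dev/null
python3 -m pendant '[[[0.032,0.016,0.007],[0,0,0],-1],[[0.063,0.032,0.016],[0,0,0],-1],[[0.093,0.047,0.027],[0,0,0],-1],[[0.122,0.062,0.041],[0,0,0],-1]]' | tee -a log >/dev/null
python3 -m pendant '[[[0.029,0.015,0.015],[0,0,0],-1],[[0.057,0.029,0.033],[0,0,0],-1],[[0.084,0.042,0.052],[0,0,0],-1],[[0.109,0.055,0.073],[0,0,0],-1]]' | tee -a log >/dev/null
python3 -m pendant '[[[0.025,0.013,0.023],[0,0,0],-1],[[0.048,0.024,0.048],[0,0,0],-1],[[0.07,0.035,0.074],[0,0,0],-1],[[0.089,0.045,0.102],[0,0,0],-1]]' | tee -a log >/dev/null
python3 nx.py
```

```text
c [ -0.8 154.7]
t7.27 th2.26 R54.9 ft-1.8 fr-4.5 ax-1.7
t7.60 th2.52 R54.9 ft-3.0 fr-4.9 ax-1.3
t7.93 th2.78 R55.2 ft-2.3 fr-7.1 ax-1.7
t8.27 th3.03 R55.2 ft-3.8 fr-9.2 ax-1.5
t8.60 th3.25 R55.3 ft-4.1 fr-8.2 ax-0.2
t8.93 th3.43 R55.1 ft-4.9 fr-3.2 ax2.7
t9.27 th3.60 R54.6 ft-6.6 fr7.8 ax4.9
t9.60 th3.82 R53.9 ft-7.7 fr23.5 ax4.7
4.08 shift [0.094 0.047 0.095]
4.34 shift [0.061 0.031 0.125]
4.60 shift [0.03  0.015 0.139]
4.86 shift [-0.003 -0.001  0.143]
5.12 shift [-0.035 -0.018  0.137]
5.38 shift [-0.066 -0.033  0.122]
5.64 shift [-0.091 -0.046  0.099]
5.90 shift [-0.111 -0.056  0.07 ]
```

```bash

python3 -m pendant '[[[0.03,0.015,0.018],[0,0,0],-1],[[0.054,0.027,0.043],[0,0,0],-1],[[0.075,0.038,0.069],[0,0,0],-1],[[0.094,0.047,0.095],[0,0,0],-1]]' | tee -a log >/dev/null
python3 nx.py | tail -9|head -4

```

```text
t9.93 th4.05 R54.8 ft-7.4 fr2.1 ax3.0
4.31 shift [0.067 0.034 0.121]
4.57 shift [0.035 0.017 0.137]
4.83 shift [0.002 0.001 0.143]
```

```bash

python3 -m pendant '[[[0.02,0.01,0.028],[0,0,0],-1],[[0.038,0.019,0.058],[0,0,0],-1],[[0.054,0.027,0.089],[0,0,0],-1],[[0.067,0.034,0.121],[0,0,0],-1]]' | tee -a log >/dev/null
python3 -m pendant '[[[0.013,0.007,0.033],[0,0,0],-1],[[0.024,0.012,0.067],[0,0,0],-1],[[0.031,0.015,0.102],[0,0,0],-1],[[0.036,0.018,0.137],[0,0,0],-1]]' | tee -a log >/dev/null
python3 nx.py | tail -10|head -5

```

```text
t10.27 th4.31 R54.9 ft-8.2 fr-0.0 ax3.3
t10.60 th4.57 R55.0 ft-9.4 fr-1.9 ax3.6
4.83 shift [0.001 0.001 0.143]
5.09 shift [-0.031 -0.016  0.138]
5.35 shift [-0.062 -0.031  0.124]
```

```bash

python3 -m pendant '[[[0.004,0.002,0.036],[0,0,0],-1],[[0.005,0.003,0.072],[0,0,0],-1],[[0.004,0.002,0.107],[0,0,0],-1],[[0.001,0.001,0.143],[0,0,0],-1]]' | tee -a log >/dev/null
python3 -m pendant '[[[-0.005,-0.003,0.036],[0,0,0],-1],[[-0.012,-0.006,0.071],[0,0,0],-1],[[-0.021,-0.011,0.105],[0,0,0],-1],[[-0.031,-0.016,0.138],[0,0,0],-1]]' | tee -a log >/dev/null
python3 nx.py | tail -10|head -5

```

```text
t10.93 th4.84 R55.0 ft-8.9 fr-3.5 ax2.9
t11.27 th5.10 R55.2 ft-8.9 fr-6.2 ax5.3
5.36 shift [-0.065 -0.033  0.123]
5.62 shift [-0.089 -0.045  0.102]
5.88 shift [-0.11  -0.055  0.072]
```

```bash

python3 -m pendant '[[[-0.013,-0.007,0.034],[0,0,0],-1],[[-0.029,-0.015,0.065],[0,0,0],-1],[[-0.046,-0.023,0.095],[0,0,0],-1],[[-0.065,-0.033,0.123],[0,0,0],-1]]' | tee -a log >/dev/null
python3 -m pendant '[[[-0.02,-0.01,0.028],[0,0,0],-1],[[-0.041,-0.021,0.055],[0,0,0],-1],[[-0.065,-0.033,0.079],[0,0,0],-1],[[-0.09,-0.045,0.102],[0,0,0],-1]]' | tee -a log >/dev/null
python3 nx.py | tail -10|head -7

```

```text
t11.60 th5.37 R55.2 ft-8.8 fr-6.8 ax3.3
t11.93 th5.63 R55.3 ft-9.2 fr-9.8 ax4.1
5.89 shift [-0.112 -0.056  0.069]
6.15 shift [-0.123 -0.062  0.037]
6.41 shift [-0.127 -0.064  0.001]
6.67 shift [-0.123 -0.062 -0.036]
6.93 shift [-0.111 -0.056 -0.07 ]
```

```bash

python3 -m pendant '[[[-0.026,-0.013,0.021],[0,0,0],-1],[[-0.053,-0.027,0.039],[0,0,0],-1],[[-0.082,-0.041,0.055],[0,0,0],-1],[[-0.112,-0.056,0.069],[0,0,0],-1]]' | tee -a log >/dev/null
python3 -m pendant '[[[-0.03,-0.015,0.013],[0,0,0],-1],[[-0.061,-0.03,0.022],[0,0,0],-1],[[-0.092,-0.046,0.031],[0,0,0],-1],[[-0.123,-0.062,0.035],[0,0,0],-1]]' | tee -a log >/dev/null
python3 nx.py | tail -10|head -7

```

```text
t12.27 th5.89 R55.4 ft-7.9 fr-10.5 ax4.3
t12.60 th6.14 R55.5 ft-6.3 fr-12.6 ax4.6
6.40 shift [-0.128 -0.065 -0.002]
6.66 shift [-0.124 -0.062 -0.035]
6.92 shift [-0.111 -0.056 -0.069]
7.18 shift [-0.092 -0.046 -0.099]
7.44 shift [-0.066 -0.033 -0.122]
```

```bash

python3 -m pendant '[[[-0.032,-0.016,0.0],[0,0,0],-1],[[-0.064,-0.032,0.001],[0,0,0],-1],[[-0.096,-0.049,-0.001],[0,0,0],-1],[[-0.128,-0.065,-0.006],[0,0,0],-1]]' | tee -a log >/dev/null
python3 -m pendant '[[[-0.032,-0.016,-0.006],[0,0,0],-1],[[-0.064,-0.032,-0.014],[0,0,0],-1],[[-0.095,-0.047,-0.025],[0,0,0],-1],[[-0.124,-0.062,-0.038],[0,0,0],-1]]' | tee -a log >/dev/null
cat > est.py <<'E'
from nx import *
from nx import th,L,c,FL
tg=np.c_[-np.cos(th),-np.sin(th)];rd=np.c_[-np.sin(th),np.cos(th)]
ft=(FL[:,:2]*tg).sum(1);fr=(FL[:,:2]*rd).sum(1)
k=slice(1,None)
# resist -ft = D + A sin(th-t0): heavy side down at th=t0 (max resist a quarter turn past it)
for name,X in [("plain",[np.ones_like(th),np.sin(th),np.cos(th)]),("with |fr|",[np.ones_like(th),np.sin(th),np.cos(th),abs(fr)]),("with fr",[np.ones_like(th),np.sin(th),np.cos(th),fr])]:
    X=np.array(X).T[k];b,*_=np.linalg.lstsq(X,-ft[k],rcond=None)
    print(name,b.round(2),"A",np.hypot(b[1],b[2]).round(2),"t0",np.arctan2(-b[2],b[1]).round(2),"res",(-ft[k]-X@b).round(1))
E
python3 nx.py | tail -10|head -7; python3 est.py
```

```text
t12.93 th6.37 R55.4 ft-4.6 fr-12.7 ax2.2
t13.27 th6.58 R55.4 ft-4.8 fr-12.6 ax2.4
6.84 shift [-0.115 -0.058 -0.063]
7.10 shift [-0.098 -0.05  -0.091]
7.36 shift [-0.074 -0.037 -0.116]
7.62 shift [-0.045 -0.023 -0.133]
7.88 shift [-0.013 -0.007 -0.142]
plain [ 5.14 -3.93  0.76] A 4.0 t0 -2.95 res [-0.6 -0.5  0.2  0.1  0.   1.   0.2  0.7 -0.7 -0.2 -0.7 -0.6  0.4  0.6
 -0.4 -0.3  0.4 -0.2 -0.1  0.   1.   0.5 -0.2 -0.9  0.1]
with |fr| [ 5.   -3.9   0.75  0.02] A 3.97 t0 -2.95 res [-0.5 -0.4  0.2  0.2  0.1  1.   0.2  0.7 -0.8 -0.3 -0.7 -0.6  0.4  0.3
 -0.3 -0.1  0.6 -0.1 -0.1  0.1  1.   0.4 -0.3 -1.  -0. ]
with fr [ 5.2  -3.91  0.83  0.02] A 4.0 t0 -2.93 res [-0.8 -0.6  0.1  0.1  0.   1.   0.2  0.8 -0.6 -0.  -0.5 -0.6  0.3  0.3
 -0.4 -0.3  0.4 -0.2 -0.1  0.1  1.1  0.5 -0.1 -0.9  0.2]
```

The fit is clean: weight amplitude 0.22 N m, drag 0.28 N m, heavy side down at a handle angle of about 3.33 rad. I'll go back there, measuring in the reverse direction as a cross-check.

```bash
sed -i 's/b=a+.26\*k/b=a-.26*k/' nx.py
python3 nx.py | tail -8

```

```text
6.32 shift [0.126 0.064 0.02 ]
6.06 shift [ 0.127  0.064 -0.013]
5.80 shift [ 0.12   0.06  -0.049]
5.54 shift [ 0.104  0.053 -0.082]
5.28 shift [ 0.082  0.041 -0.109]
5.02 shift [ 0.054  0.027 -0.129]
4.76 shift [ 0.023  0.011 -0.14 ]
4.50 shift [-0.01  -0.005 -0.142]
```

```bash

python3 -m pendant '[[[0.032,0.016,0.008],[0,0,0],-1],[[0.064,0.032,0.014],[0,0,0],-1],[[0.095,0.048,0.018],[0,0,0],-1],[[0.126,0.064,0.02],[0,0,0],-1]]' | tee -a log >/dev/null
python3 -m pendant '[[[0.032,0.016,0.0],[0,0,0],-1],[[0.064,0.032,-0.002],[0,0,0],-1],[[0.096,0.048,-0.007],[0,0,0],-1],[[0.127,0.064,-0.013],[0,0,0],-1]]' | tee -a log >/dev/null
python3 nx.py | tail -10|head -7

```

```text
t13.60 th6.35 R55.2 ft4.9 fr-8.4 ax3.7
t13.93 th6.12 R55.2 ft4.0 fr-7.8 ax3.4
5.86 shift [ 0.122  0.061 -0.043]
5.60 shift [ 0.108  0.055 -0.075]
5.34 shift [ 0.087  0.044 -0.104]
5.08 shift [ 0.06   0.031 -0.126]
4.82 shift [ 0.03   0.015 -0.139]
```

```bash

python3 -m pendant '[[[0.032,0.016,-0.007],[0,0,0],-1],[[0.063,0.032,-0.017],[0,0,0],-1],[[0.093,0.047,-0.029],[0,0,0],-1],[[0.122,0.061,-0.043],[0,0,0],-1]]' | tee -a log >/dev/null
python3 -m pendant '[[[0.029,0.015,-0.015],[0,0,0],-1],[[0.057,0.029,-0.033],[0,0,0],-1],[[0.083,0.042,-0.053],[0,0,0],-1],[[0.108,0.055,-0.075],[0,0,0],-1]]' | tee -a log >/dev/null
python3 nx.py | tail -10|head -7

```

```text
t14.27 th5.89 R55.2 ft3.7 fr-7.5 ax3.3
t14.60 th5.66 R55.0 ft2.8 fr-6.0 ax3.7
5.40 shift [ 0.093  0.047 -0.098]
5.14 shift [ 0.067  0.034 -0.121]
4.88 shift [ 0.037  0.019 -0.136]
4.62 shift [ 0.004  0.002 -0.143]
4.36 shift [-0.028 -0.014 -0.139]
```

```bash

python3 -m pendant '[[[0.026,0.013,-0.022],[0,0,0],-1],[[0.05,0.025,-0.046],[0,0,0],-1],[[0.073,0.037,-0.071],[0,0,0],-1],[[0.093,0.047,-0.098],[0,0,0],-1]]' | tee -a log >/dev/null
python3 -m pendant '[[[0.02,0.01,-0.028],[0,0,0],-1],[[0.038,0.019,-0.058],[0,0,0],-1],[[0.054,0.027,-0.089],[0,0,0],-1],[[0.067,0.034,-0.121],[0,0,0],-1]]' | tee -a log >/dev/null
python3 nx.py | tail -10|head -7

```

```text
t14.93 th5.43 R55.0 ft1.5 fr-6.6 ax3.1
t15.27 th5.21 R55.0 ft1.7 fr-5.3 ax2.7
4.95 shift [ 0.045  0.023 -0.133]
4.69 shift [ 0.013  0.007 -0.142]
4.43 shift [-0.02  -0.01  -0.141]
4.17 shift [-0.051 -0.026 -0.13 ]
3.91 shift [-0.08  -0.04  -0.111]
```

```bash

python3 -m pendant '[[[0.014,0.007,-0.032],[0,0,0],-1],[[0.027,0.014,-0.065],[0,0,0],-1],[[0.037,0.019,-0.099],[0,0,0],-1],[[0.045,0.023,-0.133],[0,0,0],-1]]' | tee -a log >/dev/null
python3 -m pendant '[[[0.006,0.003,-0.035],[0,0,0],-1],[[0.01,0.005,-0.07],[0,0,0],-1],[[0.012,0.007,-0.106],[0,0,0],-1],[[0.013,0.007,-0.142],[0,0,0],-1]]' | tee -a log >/dev/null
python3 -m pendant '[[[-0.002,-0.001,-0.036],[0,0,0],-1],[[-0.006,-0.003,-0.071],[0,0,0],-1],[[-0.012,-0.006,-0.106],[0,0,0],-1],[[-0.02,-0.01,-0.141],[0,0,0],-1]]' | tee -a log >/dev/null
python3 nx.py | tail -11|head -8

```

```text
t15.60 th4.99 R55.1 ft0.7 fr-6.3 ax2.3
t15.93 th4.77 R55.0 ft0.7 fr-4.3 ax1.5
t16.27 th4.53 R54.9 ft1.7 fr-0.6 ax1.3
4.27 shift [-0.039 -0.02  -0.136]
4.01 shift [-0.069 -0.035 -0.12 ]
3.75 shift [-0.094 -0.048 -0.096]
3.49 shift [-0.113 -0.057 -0.066]
3.23 shift [-0.124 -0.063 -0.031]
```

```bash

python3 -m pendant '[[[-0.007,-0.004,-0.035],[0,0,0],-1],[[-0.016,-0.008,-0.07],[0,0,0],-1],[[-0.027,-0.014,-0.103],[0,0,0],-1],[[-0.039,-0.02,-0.136],[0,0,0],-1]]' | tee -a log >/dev/null
python3 -m pendant '[[[-0.014,-0.007,-0.032],[0,0,0],-1],[[-0.031,-0.016,-0.063],[0,0,0],-1],[[-0.049,-0.025,-0.093],[0,0,0],-1],[[-0.069,-0.035,-0.12],[0,0,0],-1]]' | tee -a log >/dev/null
python3 nx.py | tail -10|head -6

```

```text
t16.60 th4.27 R55.1 ft1.5 fr-4.5 ax0.4
t16.93 th4.01 R55.1 ft2.2 fr-5.4 ax-0.5
3.75 shift [-0.095 -0.048 -0.095]
3.49 shift [-0.113 -0.057 -0.066]
3.23 shift [-0.124 -0.063 -0.031]
2.97 shift [-0.127 -0.064  0.006]
```

```bash

python3 -m pendant '[[[-0.021,-0.011,-0.027],[0,0,0],-1],[[-0.044,-0.022,-0.052],[0,0,0],-1],[[-0.069,-0.035,-0.075],[0,0,0],-1],[[-0.095,-0.048,-0.095],[0,0,0],-1]]' | tee -a log >/dev/null
python3 -m pendant '[[[-0.027,-0.013,-0.02],[0,0,0],-1],[[-0.055,-0.028,-0.037],[0,0,0],-1],[[-0.083,-0.042,-0.053],[0,0,0],-1],[[-0.113,-0.057,-0.066],[0,0,0],-1]]' | tee -a log >/dev/null
cat >> est.py <<'E'
s=np.sign(np.gradient(th));s[0]=0;s[26:]=-1;s[1:26]=1
X=np.c_[s,np.sin(th),np.cos(th)]
for n,m in [("all",s!=0),("fwd",s>0),("back",s<0)]:
    b,*_=np.linalg.lstsq(X[m],-ft[m],rcond=None);print(n,m.sum(),b.round(2),np.hypot(b[1],b[2]).round(2),"t0",(np.arctan2(-b[2],b[1])%6.2832).round(3))
E
python3 nx.py | tail -10|head -5; python3 est.py | tail -3
```

```text
t17.27 th3.78 R55.2 ft2.5 fr-4.2 ax-0.6
t17.60 th3.54 R55.1 ft3.2 fr0.8 ax-0.4
3.28 shift [-0.123 -0.062 -0.037]
3.02 shift [-0.127 -0.064 -0.002]
2.76 shift [-0.123 -0.062  0.035]
all 38 [ 5.1  -3.99  0.56] 4.03 t0 3.281
fwd 25 [ 5.14 -3.93  0.76] 4.0 t0 3.333
back 13 [ 4.76 -3.7   0.05] 3.7 t0 3.154
```

```bash

python3 -m pendant '[[[-0.031,-0.016,-0.011],[0,0,0],-1],[[-0.062,-0.031,-0.021],[0,0,0],-1],[[-0.093,-0.047,-0.03],[0,0,0],-1],[[-0.126,-0.063,-0.037],[0,0,0],-1]]' | tee -a log >/dev/null
python3 -m pendant '[[[0,0,0],[0,0,0],-1],[[0,0,0],[0,0,0],-1],[[0,0,0],[0,0,0],-1],[[0,0,0],[0,0,0],-1],[[0,0,0],[0,0,0],-1],[[0,0,0],[0,0,0],-1]]' | tee -a log 
python3 nx.py | tail -10|head -5; python3 -c "
from h import *
im,d=manip.read_camera('scene');cv2.imwrite('pics/end.png',im[120:330,240:520])
o=manip.get_obs();print(o['time_s'],abs(o['joint_velocities']).max(),o['gripper_width'])"
```

```text
time_s: 18.43
tcp_pos: [533.7, 65.3, 100.1]
tcp_rot: [[-0.451, 0.892, 0.001], [0.892, 0.451, 0.004], [0.003, 0.003, -1.0]]
wrist_force: [-1.6, -0.8, 4.6]
gripper_width: 18.1
t17.93 th3.29 R55.1 ft4.3 fr0.5 ax-2.0
t18.43 th3.27 R55.3 ft-1.2 fr-4.8 ax-0.0
3.01 shift [-0.128 -0.064  0.002]
2.75 shift [-0.123 -0.062  0.037]
2.49 shift [-0.111 -0.056  0.071]
18.4833 0.0006988063713131856 17.791070794863487
```

View pics/end.png

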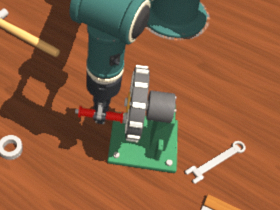

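The crop shows the gripper holding the red handle at about (100,113), in front of the drum near the bottom. The spanner, collar and hammer that show in it are undisturbed.

```bash
python3 -c "
from plant import manip
print(manip.finish_job())"
```

```text
the job is handed in; nothing more can be done
None
```

I took the handle and turned the rotor from 0.39 to about 6.58 rad, past the 5.4 rad mark. I then turned it back to about 3.27 rad, where I estimate the heavy side points straight down, and handed in at about 18.5 s of the 61 s. No verdict is reported.

**Heavy side:** the combined fit puts it straight down at a handle angle of 3.28 rad. It gave a weight effect of about 0.22 N m and a drag of about 0.28 N m, both as described.

**Agreement of the two directions:** they differed somewhat. The full forward turn alone gave 3.33 rad and the half turn back alone gave 3.15 rad. The handed-in angle is within 0.13 rad of both, inside the 0.3 rad allowed.

**Last checks:**
- **At rest:** the arm was still, with joint speeds below 0.001 rad/s.
- **Grip:** the fingers were shut on the sleeve at 17.8 mm. I did not measure the contact force separately.
- **Forces:** wrist readings stayed under about 30 N. The highest was about 25 N, near 3.8 rad, where the handle lagged behind the path and I corrected it.
- **Bystanders:** the hammer, spanner and collar looked undisturbed in the last picture. I did not re-check the blade, square and oil can, but nothing was commanded near them.

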